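Shift the proof press into the marked feed

TASK

The proof press is parked. Without gripping the knob, gently push its gear lever out of the park slot into the cross channel, along that channel to the proper side, and fully home into the corner slot marked with the cross-shaped plate, then move clear. Do not squeeze or pull up the knob, do not shift into any other corner slot on the way, and leave the things standing around the press where they are.

Things in the scene. Friction and masses are not known exactly. Their poses are not given: they have to be found in the camera images.
- gate (a point): Centre of the H-gate on the top face of the aluminium gate plate (210 x 210 mm, 115 mm above the table) of a green gearbox (220 x 220 mm), fixed, at varied place and yaw (to 0.5 rad). x: fore-aft, + towards the press rollers, away from the robot; y: left, along the cross channel; z up. The rollers (beyond x = 150 mm) are no higher than the plate. It is the frame meant by 'gate frame'.
- press: The whole press; origin on the table under the gate centre, axes as the gate frame. Slots in the plate, gate frame, mm: cross channel 20 wide along y at x = 0, from y = -38 to 38; four corner slots 16 wide at y = +30 and -30, from the channel's ends to x = +31 and to x = -31; park slot 16 wide at y = 0, from the channel to x = -31 only.
- knob: The lever's black ball knob, 36 mm across, origin at its centre (collar 20 mm across to 26 mm below the centre, then 11 mm stem). Centre in the gate frame, mm: upright, mid-channel (0, 0, 80); end of park slot (-46, 0, 73); ends of the cross channel (0, +/-60, 68); home in a corner slot (+/-42, +/-60, 62), with a few mm side play. Friction holds it where left; pushing it takes 2 to 4 N.
- shift_fore (a joint): Fore-aft angle of the lever, rad: 0 mid-channel (free to go sideways within about +/-0.055), -0.29 home in a near (-x) corner slot or the park slot, +0.29 home in a far (+x) slot. Starts between -0.285 and -0.2, in the park slot. The pivot of both angles lies 80 mm below point gate, 160 mm from the knob centre.
- shift_cross (a joint): Sideways angle of the lever, rad: 0 middle, +0.384 at the left (+y) end of the cross channel, -0.384 at the right (-y) end; it must be within about 0.05 of an end before the lever goes into a corner slot.
- shift_lift (a joint): How far the spring-loaded knob is pulled up along the stem, m: 0 to 0.015. The spring keeps it at 0 with about 9 N; it must stay down.
- mark_cross: Raised black mark, 3 mm high, on the plate by the outer end of a corner slot (which one varies). Origin: centre of its underside, at x = +76 or -76, y = +50 or -50 mm in the gate frame; it marks the corner slot with the same signs. Shape: a plus-shaped cross, 36 mm across with arms 9 mm wide: the slot to go to.
- mark_disc: Raised black mark, 3 mm high, on the plate by the outer end of a corner slot (which one varies). Origin: centre of its underside, at x = +76 or -76, y = +50 or -50 mm in the gate frame; it marks the corner slot with the same signs. Shape: a full disc, 30 mm across.
- mark_bar: Raised black mark, 3 mm high, on the plate by the outer end of a corner slot (which one varies). Origin: centre of its underside, at x = +76 or -76, y = +50 or -50 mm in the gate frame; it marks the corner slot with the same signs. Shape: a single bar, 36 mm long along the gate's y, 9 mm wide.
- mark_frame: Raised black mark, 3 mm high, on the plate by the outer end of a corner slot (which one varies). Origin: centre of its underside, at x = +76 or -76, y = +50 or -50 mm in the gate frame; it marks the corner slot with the same signs. Shape: an open square frame, 34 mm outside, 20 mm inside.
- ink_bottle: Bystander: black ink bottle with red cap, 54 mm across, 130 mm tall, standing to the right of the gearbox. Origin: centre of its underside.
- dabber: Bystander: wooden rubbing dabber, 68 mm across, 76 mm tall, standing to the left of the gearbox. Origin: centre of its underside.
- paste_jar: Bystander: amber glass jar with white lid, 60 mm across, 60 mm tall, standing to the left of the gearbox. Origin: centre of its underside.
- sample_block: Bystander: wooden print block, 50 x 110 x 25 mm, lying to the right of the gearbox. Origin: centre of its underside.

How it is judged (in metres and radians):
On the way, in this order (a step that is already met when the one before it is completed fails the run):
1. the lever is pushed out of the park slot into the cross channel (value of joint shift_fore between -0.09 and 0.09 rad), for 0.05 s.
2. the lever is fully home in the slot marked with the cross (horizontal distance between knob and mark_cross below 0.043 m), for 0.2 s.
At the end, for the whole second after the job is handed in: The lever rests in the slot marked with the cross, its knob within 43 mm horizontally of the cross mark's centre (about 35 mm when against the slot's end, so at most some 8 mm short), at rest, the knob down (horizontal distance between knob and mark_cross below 0.043 m and value of joint shift_lift below 0.004 m and velocity of joint shift_fore between -0.05 and 0.05 rad/s and velocity of joint shift_cross between -0.05 and 0.05 rad/s); the robot touches nothing.
It fails at once if the knob is pulled up by more than 6 mm (value of joint shift_lift above 0.006 m).
It fails at once if the knob is squeezed or shoved with more than 35 N (contact force between the fingers and knob above 35 N).
It fails at once if the lever goes more than about two thirds of the way into a corner slot other than the one marked with the cross (horizontal distance between knob and mark_disc below 0.048 m or horizontal distance between knob and mark_bar below 0.048 m or horizontal distance between knob and mark_frame below 0.048 m).
It fails at once if a bystander (bottle, dabber, jar or wood block) is moved or lifted by more than 20 mm (distance of any of ink_bottle, dabber, paste_jar, sample_block from where it was at the start of the episode above 0.02 m).
It also fails if it takes over 48 s, if anything falls off the work surface, if the arm or the gripper's body presses on something with over 40 N, if the wrist force passes 120 N, or if a joint passes its speed limit or range.

ROBOT

A 6-joint arm with a two-finger parallel gripper is mounted at the origin on the work surface. World frame = base frame: x ahead of the robot, y to its left, z up, the work surface at z = 0. Lengths are in mm, angles in rad, forces in N, time in s.
With the tool pointing down it reaches from about 300 to 775 mm from the base axis. Payload 14.6 kg.
Tool frame: the origin (TCP) lies midway between the tips of the shut fingers; the grasp point (between the pads) lies 19 mm behind it; x points along the fingers, y is the direction in which the jaws open and shut, and the axes are right-handed (so a half turn about x gives the same grasp; the last joint's range is limited). The gripper opens to 94 mm and grips with 3 to 60 N. Pads are 16 mm wide; open, the fingers measure 119 mm over their backs; the gripper's body (75 mm by 177 mm) begins 78 mm behind the grasp point.
Start: joints at [-1.257, 0.3, 1.521, -0, 1.321, -0.067], TCP at [204.407, -510.595, 205.446] pointing down, gripper open.
Joint ranges: [-3.03, 3.03], [-0.79, 2.21], [0.23, 2.52], [-1.04, 4.18], [0, 3.07], [-2.55, 2.55]. Speed limits (rad/s): [2.22, 2.22, 2.57, 3.14, 3.14, 3.14].

INTERFACE

Orientations are given as a 3x3 rotation matrix whose columns are the frame's x, y, z axes.
In Python, from station import arm, grab_frame, camera_params, spotter gives the robot as it stands. The module is installed in compiled form; this text tells all that it offers.
- The arm moves only by the tool carry_out, never from a script. Its argument "moves" is a list of rows, each an object with "slide": the shift along the world's x, y, z in mm, a list of three; "twist": the turn, a rotation vector about the world's x, y, z in rad, a list of three; "jaw": the closure, from 0 (fully open) to 1 (shut). A call has 1 to 5 rows; each row shifts and turns the commanded pose from where the row before left it; what a row does not reach is not made up. A row lasts 1/12 s, in which the tool goes at most 41.7 mm and 7.16 degrees, less where a joint would pass 70% of its speed; a pose out of reach is approached as far as the arm can. A call with a gripper value outside its range is refused whole. The fingers move at their own pace and stop on an object; "grip_force" is the grip in N (left out, the last holds). Time passes only in rows, so rows that do not move let the fingers close. It gives the time, the measured TCP pose, the force and the opening at its end, in the units of the state.
- arm.get_obs(): the state, without advancing time (a new reading comes with each control period).
- grab_frame(name): name is "scene" or "side" or "wrist"; returns the picture (420x560x3 uint8, red, green, blue); there is no depth.
- camera_params(name): a dict with "fx", "fy", "cx", "cy" (pixels), "k1" (the pictures are not rectified: a ray, as slopes to the right and down, at radius r is drawn at 1 + k1 r^2 times it, then the intrinsics apply), "origin" and "attitude" of the camera in the world; the wrist camera has in their place "mount" (4x4, takes a point from camera to tool coordinates, whose origin is the TCP and whose axes are the tool frame's). Camera axes: x right, y down, z forward; pixel columns grow to the right and rows downward; lengths in mm; the calibration is good to about 2 mm. A picture is of the moment at which its call begins: read the wrist's pose just before it. camera_params takes no time and is no camera call.
- arm.close_job(): hands the job in, once; it reports no verdict.
Trained networks look in the newest picture that a camera, given by its name, has taken for a name from the list of things; names that differ only in an ending like _2 or _b are one class to them, and where a whole thing is asked for, a point or a joint stands for the part that bears it (a point fixed in the world has none). Each returns a list of dicts, best first, with "conf" (0 to 1); they miss things now and then, are a little off and sometimes report something else, mostly with a low value. They report only what shows in the picture. A call takes as long as a camera call.
- spotter.outline_of(camera, target): "region" (420x560 bool, what is visible of it) and "at" ([column, row] in pixels, amid what is visible of it).
- spotter.pinpoint(camera, target): "at" ([column, row] in pixels: a listed point, or the origin of a listed thing).
The state is a dict: "time": time; "joint_pos": joint angles; "qd": joint speeds; "joint_efforts": joint torques, N m; "ee_pos": TCP position; "tcp_rot": TCP orientation; "force": force on the tool from outside, world axes, zero at the start; "moment": the same for the moment, N m; "gripper_width": finger opening in mm.
Only numpy, scipy, OpenCV 4.12 (cv2) and the standard library are available. Lean on these libraries where they do the work, as an engineer would, in place of code of your own. Each camera call takes 0.05 s, during which the arm holds its last target.

## Working session

There is one attempt and no reset: what is moved stays moved. The work goes in short steps, Python scripts to look and compute and a tool call to move; the robot and the scene stay as the last step left them, time stands still between calls to the robot, and variables do not carry over. Pictures are saved under pics/ and viewed, and the job is handed in when it is done.

Besides the shell and the picture viewer there is one more tool, called after "Request:" as name(argument=value, ...), one argument or row to a line, values as JSON. carry_out: Moves the arm, as the interface text tells. Its arguments: {"type":"object","properties":{"moves":{"type":"array","items":{"type":"object","properties":{"slide":{"type":"array","items":{"type":"number"}},"twist":{"type":"array","items":{"type":"number"}},"jaw":{"type":"number"}}}},"grip_force":{"type":"number"}},"required":["moves"]}

```bash
mkdir -p pics; ls
cat > h.py <<'E'
import numpy as np, cv2
from station import arm, grab_frame, camera_params, spotter
def cam(name, obs=None):
    p=camera_params(name)
    K=np.array([[p['fx'],0,p['cx']],[0,p['fy'],p['cy']],[0,0,1.]])
    if name=='wrist':
        M=np.array(p['mount']); R=np.array(obs['tcp_rot']); 
        A=R@M[:3,:3]; o=R@M[:3,3]+np.array(obs['ee_pos'])
    else: A=np.array(p['attitude']); o=np.array(p['origin'])
    return K,p['k1'],A,o
def ray(c,px):
    K,k1,A,o=c
    d=np.array([(px[0]-K[0,2])/K[0,0],(px[1]-K[1,2])/K[1,1]]); u=d.copy()
    for _ in range(30): u=d/(1+k1*(u@u))
    v=A@np.array([u[0],u[1],1]); return o,v/np.linalg.norm(v)
def onz(c,px,z):
    o,v=ray(c,px); return o+v*(z-o[2])/v[2]
def proj(c,P):
    K,k1,A,o=c
    q=A.T@(np.array(P,float)-o); u=q[:2]/q[2]; u=u*(1+k1*(u@u))
    return np.array([K[0,0]*u[0]+K[0,2],K[1,1]*u[1]+K[1,2]])
def tri(rs):
    S=np.zeros((3,3));b=np.zeros(3)
    for o,v in rs:
        m=np.eye(3)-np.outer(v,v);S+=m;b+=m@o
    return np.linalg.solve(S,b)
def save(name,img): cv2.imwrite('pics/'+name,cv2.cvtColor(img,cv2.COLOR_RGB2BGR))
E
python3 - <<'E'
from h import *
ob=arm.get_obs(); print(ob)
for n in ('scene','side'):
    print(n,camera_params(n)); im=grab_frame(n); save(n+'1.png',im)
    for t in ('gate','knob','mark_cross','mark_disc','mark_bar','mark_frame','ink_bottle','dabber','paste_jar','sample_block'):
        r=spotter.pinpoint(n,t); print(n,t,[(np.round(x['at'],1),round(x['conf'],2)) for x in r[:3]])
print(camera_params('wrist'))
E
```

```text
pics
{'time': 0.0, 'joint_pos': array([-1.25663523e+00,  3.00480090e-01,  1.52159609e+00, -4.07038614e-05,
        1.32071395e+00, -6.65798949e-02]), 'qd': array([-0.00042089, -0.00085153, -0.00061125, -0.00061095,  0.00131192,
       -0.00063655]), 'joint_efforts': array([ 3.94189692e-04, -5.31797361e+01, -3.52737844e+01,  7.09336298e-02,
        2.42916495e-02, -1.27127155e-04]), 'ee_pos': array([ 204.2973913 , -510.35392691,  204.87505746]), 'tcp_rot': array([[-4.07550980e-04,  3.71617626e-01, -9.28385789e-01],
       [ 1.12668296e-03, -9.28385107e-01, -3.71617847e-01],
       [-9.99999282e-01, -1.19744966e-03, -4.03309853e-05]]), 'force': array([-0.43160203, -0.70188624,  0.25333468]), 'moment': array([-0.02542693, -0.03568513,  0.01160059]), 'gripper_width': 94.09272550693197}
scene {'fx': 397.05072314894267, 'fy': 397.05072314894267, 'cx': 277.9228172080174, 'cy': 204.06450734230222, 'k1': -0.08242054952389291, 'origin': array([870.18611727, 441.37599096, 904.2444711 ]), 'attitude': array([[-0.72214408,  0.5757088 , -0.38349354],
       [ 0.6915698 ,  0.58846699, -0.41885298],

[... 1212 characters left out ...]
]
side ink_bottle [(array([360.3, 218.2]), 0.74)]
side dabber [(array([199.1, 301.7]), 0.61)]
side paste_jar [(array([197.6, 252.7]), 0.71)]
side sample_block [(array([374.6, 250.4]), 0.89), (array([196.9, 251.7]), 0.73)]
{'fx': 329.678540583693, 'fy': 329.678540583693, 'cx': 277.28053323304124, 'cy': 210.47424420928073, 'k1': -0.0500914137649745, 'mount': array([[ 4.58614238e-05, -2.43400884e-01,  9.69925774e-01,
        -1.79250189e+02],
       [ 9.99999983e-01, -1.61755304e-04, -8.78755973e-05,
        -2.16635490e-01],
       [ 1.78279636e-04,  9.69925762e-01,  2.43400872e-01,
        -7.07209996e+01],
       [ 0.00000000e+00,  0.00000000e+00,  0.00000000e+00,
         1.00000000e+00]])}
```

Run:
```python
import cv2
for n in ('scene','side'):
    im=cv2.imread(f'pics/{n}1.png')
    c=im[130:350,150:430]; cv2.imwrite(f'pics/{n}1c.png',cv2.resize(c,None,fx=2.7,fy=2.7,interpolation=cv2.INTER_CUBIC))
```

```text
(no output)
```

View pics/scene1c.png

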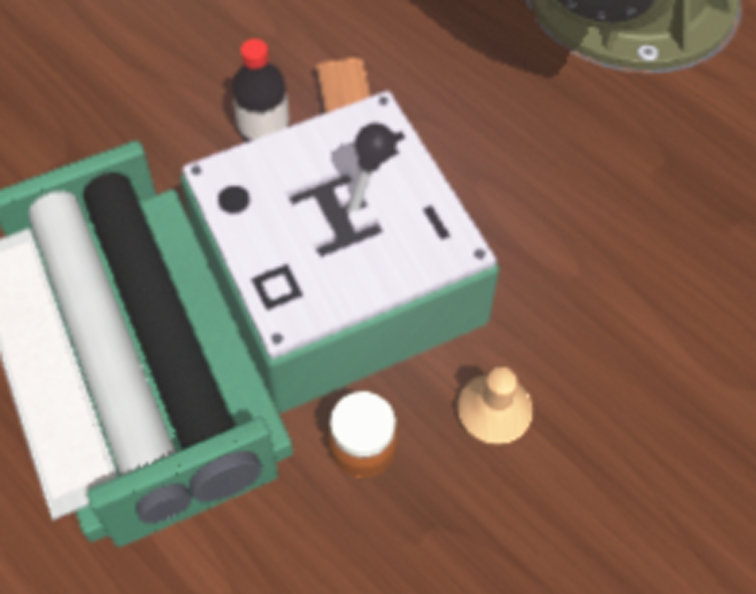

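View pics/side1c.png

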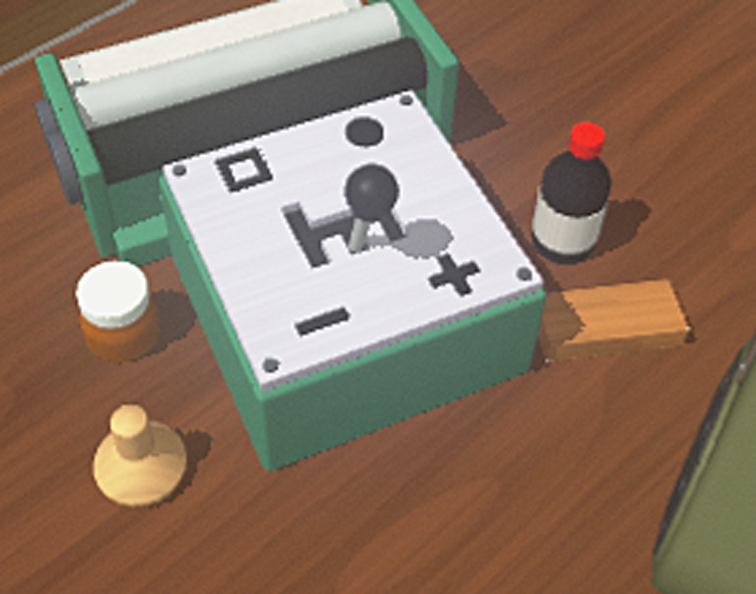

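The views agree. The cross (side view, px 319,233) is at the near-right corner, the bar is near-left, the disc far-right and the frame far-left. The lever leans in the park slot. Next I'll fit the gate frame.

```bash
cat > g.py <<'E'
from h import *
from scipy.optimize import least_squares
cs,cd=cam('scene'),cam('side')
obsv=[(cd,(273.6,212.3),(0,0,0)),(cs,(273.7,209.5),(0,0,0)),
(cd,(319.4,233.6),(-76,-50,0)),(cd,(283.9,178.5),(76,-50,0)),(cd,(267.8,249.7),(-76,50,0)),(cd,(240,192.7),(76,50,0)),
(cs,(235.8,203.7),(76,-50,0)),(cs,(309.8,214.4),(-76,50,0)),(cs,(252.5,236.3),(76,50,0))]
def T(p,q):
    c,s=np.cos(p[3]),np.sin(p[3]); return np.array([p[0]+c*q[0]-s*q[1],p[1]+s*q[0]+c*q[1],p[2]+q[2]])
f=lambda p: np.concatenate([proj(c,T(p,q))-np.array(px) for c,px,q in obsv])
E
python3 - <<'E'
from g import *
r=least_squares(f,[500,0,115,0],loss='soft_l1'); print(r.x); print(f(r.x).reshape(-1,2).round(1))
p=r.x
k=tri([ray(cs,(288.9,180.8)),ray(cd,(288.4,201.7))]);print('knob',k)
c,s=np.cos(p[3]),np.sin(p[3]);d=k-p[:3];print(c*d[0]+s*d[1],-s*d[0]+c*d[1],d[2])
for n,a,b in (('ink',(248.5,179.1),(360.3,218.2)),('block',(278.1,171.6),(374.6,250.4)),('dab',(336.1,284.2),(199.1,301.7)),('jar',(284.8,294.8),(197.6,252.7))):
    print(n,tri([ray(cs,a),ray(cd,b)]).round(0))
    d=tri([ray(cs,a),ray(cd,b)])-p[:3];print('  gate',c*d[0]+s*d[1],-s*d[0]+c*d[1],d[2])
E
```

```text
[ 5.20742094e+02  4.32205167e+01  1.16210218e+02 -3.43385956e-01]
[[ 3.2 -0.3]
 [-0.3 -0.5]
 [-2.4 -0.9]
 [ 0.8  0.9]
 [-0.1 -0.1]
 [-0.3  0.2]
 [ 0.5  0.6]
 [ 1.5 -0.6]
 [-0.7  0.8]]
knob [477.54455929  53.30504888 193.12649503]
-44.07089925036849 -5.047831157450377 76.91627694237103
ink [ 449. -145.    2.]
  gate -4.375147651217816 -201.47780331178643 -113.81210216056428
block [ 370. -101.    4.]
  gate -93.15460516384792 -186.6455388873664 -112.21238749917433
dab [517. 252.  15.]
  gate -73.38024674420383 195.1058948195272 -100.95096505382477
jar [621. 182.   3.]
  gate 47.16813586332692 164.7522190543204 -113.06785717282044
```

Run:
```python
from g import *
p=[520.74,43.22,116,-0.3434]
for n,c in (('scene',cs),('side',cd)):
    im=cv2.cvtColor(cv2.imread(f'pics/{n}1.png'),cv2.COLOR_BGR2RGB)
    im=cv2.resize(im[130:350,150:430],None,fx=2.7,fy=2.7,interpolation=cv2.INTER_CUBIC)
    def dr(pts,col):
        q=np.array([(proj(c,T(p,x))-[150,130]+.5)*2.7 for x in pts]).round().astype(np.int32); cv2.polylines(im,[q],True,col,1)
    dr([(105,105,0),(105,-105,0),(-105,-105,0),(-105,105,0)],(255,0,0))
    dr([(10,38,0),(10,-38,0),(-10,-38,0),(-10,38,0)],(255,0,0))
    for sx in(1,-1):
        for sy in (1,-1): dr([(76*sx-18,50*sy,0),(76*sx+18,50*sy,0),(76*sx,50*sy,0),(76*sx,50*sy-18,0),(76*sx,50*sy+18,0),(76*sx,50*sy,0)],(0,255,0))
    save(n+'1o.png',im)
```

Request:
carry_out(
  moves=[
    {"slide": [0, 0, 40], "jaw": 1},
    {"slide": [0, 0, 40], "jaw": 1},
    {"slide": [13, 33, 0], "twist": [0, 0, 0.12], "jaw": 1},
    {"slide": [13, 33, 0], "twist": [0, 0, 0.12], "jaw": 1},
    {"slide": [13, 33, 0], "twist": [0, 0, 0.12], "jaw": 1},
  ],
  grip_force=20,
)

```text
validation failed for argument at $.mo...
```

View pics/scene1o.png

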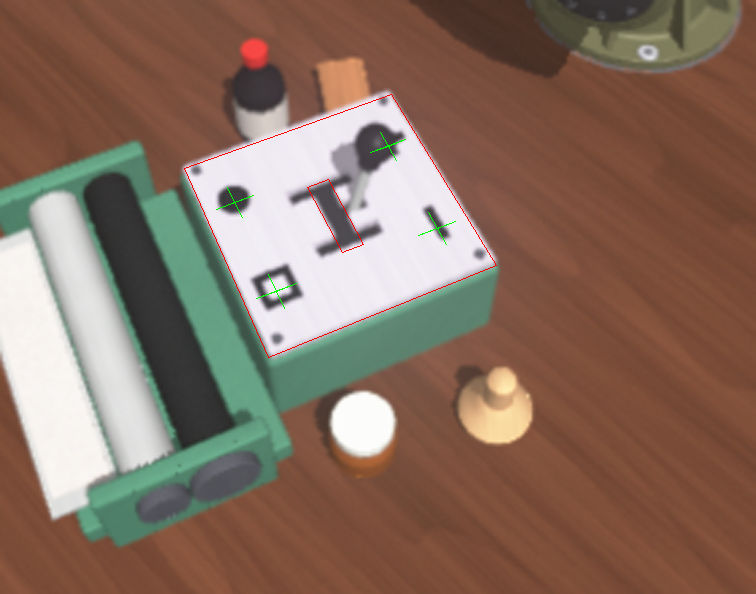

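View pics/side1o.png

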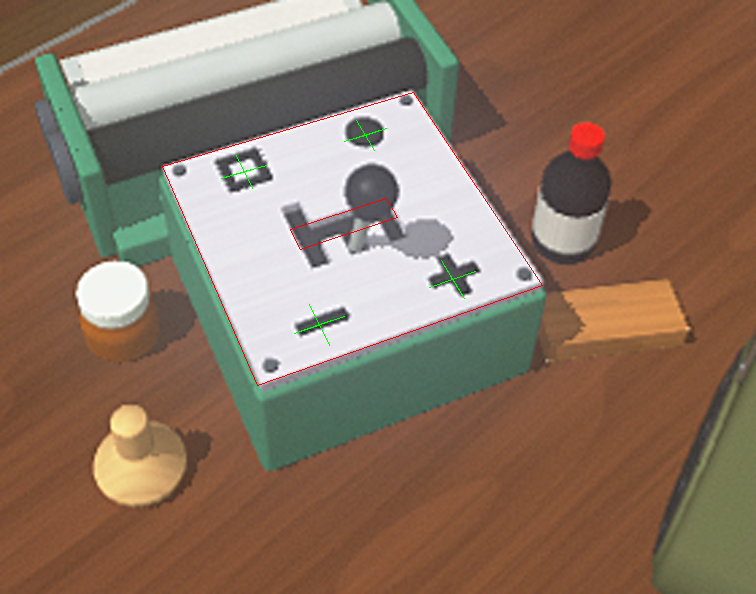

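The overlay fits the plate and marks within about 2 mm. The move was refused, so I'll retry with every field filled in.

Request:
carry_out(
  moves=[
    {"slide": [0, 0, 40], "twist": [0, 0, 0], "jaw": 1},
    {"slide": [0, 0, 40], "twist": [0, 0, 0], "jaw": 1},
    {"slide": [13, 33, 0], "twist": [0, 0, 0.12], "jaw": 1},
    {"slide": [13, 33, 0], "twist": [0, 0, 0.12], "jaw": 1},
    {"slide": [13, 33, 0], "twist": [0, 0, 0.12], "jaw": 1},
  ],
  grip_force=20,
)

```text
time: 1.52
ee_pos: [243.5, -410.5, 285.7]
tcp_rot: [[0.0, 0.678, -0.735], [-0.001, -0.735, -0.678], [-1.0, 0.001, 0.0]]
force: [0.4, 0.0, 0.2]
gripper_width: 64.2
```

Request:
carry_out(
  moves=[
    {"slide": [13, 33, 0], "twist": [0, 0, 0.12], "jaw": 1},
    {"slide": [13, 33, 0], "twist": [0, 0, 0.12], "jaw": 1},
    {"slide": [13, 33, 0], "twist": [0, 0, 0.12], "jaw": 1},
    {"slide": [13, 33, 0], "twist": [0, 0, 0.12], "jaw": 1},
    {"slide": [13, 33, 0], "twist": [0, 0, 0], "jaw": 1},
  ],
)

```text
time: 1.93
ee_pos: [308.6, -245.0, 285.6]
tcp_rot: [[0.0, 0.942, -0.335], [-0.0, -0.335, -0.942], [-1.0, 0.001, 0.0]]
force: [0.3, 0.5, 0.7]
gripper_width: 30.9
```

Request:
carry_out(
  moves=[
    {"slide": [13, 33, 0], "twist": [0, 0, 0], "jaw": 1},
    {"slide": [13, 33, 0], "twist": [0, 0, 0], "jaw": 1},
    {"slide": [13, 33, 0], "twist": [0, 0, 0], "jaw": 1},
    {"slide": [13, 33, 0], "twist": [0, 0, 0], "jaw": 1},
    {"slide": [13, 33, 0], "twist": [0, 0, 0], "jaw": 1},
  ],
)

```text
time: 2.35
ee_pos: [373.6, -79.9, 285.7]
tcp_rot: [[0.001, 0.939, -0.343], [-0.0, -0.343, -0.939], [-1.0, 0.001, -0.0]]
force: [1.2, -0.7, -0.8]
gripper_width: 0.5
```

Request:
carry_out(
  moves=[
    {"slide": [13, 33, 0], "twist": [0, 0, 0], "jaw": 1},
    {"slide": [13, 33, 0], "twist": [0, 0, 0], "jaw": 1},
    {"slide": [13, 33, 0], "twist": [0, 0, 0], "jaw": 1},
    {"slide": [13, 33, 0], "twist": [0, 0, 0], "jaw": 1},
    {"slide": [7, 20, 0], "twist": [0, 0, 0], "jaw": 1},
  ],
)

```text
time: 2.77
ee_pos: [432.9, 73.2, 285.4]
tcp_rot: [[0.0, 0.94, -0.341], [0.0, -0.341, -0.94], [-1.0, 0.0, -0.0]]
force: [-0.7, 0.0, -0.2]
gripper_width: 0.5
```

Request:
carry_out(
  moves=[
    {"slide": [0, 0, -35], "twist": [0, 0, 0], "jaw": 1},
    {"slide": [0, 0, -35], "twist": [0, 0, 0], "jaw": 1},
    {"slide": [0, 0, -33], "twist": [0, 0, 0], "jaw": 1},
    {"slide": [0, 0, 0], "twist": [0, 0, 0], "jaw": 1},
  ],
)

```text
time: 3.1
ee_pos: [429.9, 70.3, 177.4]
tcp_rot: [[-0.008, 0.939, -0.343], [-0.001, -0.343, -0.939], [-1.0, -0.008, 0.004]]
force: [-1.1, -0.5, -0.9]
gripper_width: 0.3
```

```bash
cat > look.py <<'E'
import sys
from g import *
tag=sys.argv[1]
p=np.array([520.74,43.22,116,-0.3434])
def G(k):
    d=np.array(k)-p[:3];c,s=np.cos(p[3]),np.sin(p[3]);return np.array([c*d[0]+s*d[1],-s*d[0]+c*d[1],d[2]])
ob=arm.get_obs(); print('tcp gate',G(ob['ee_pos']).round(1),'F',ob['force'].round(1),ob['time'])
ims=[];rays={}
for n in ('side','wrist','scene'):
    c=cam(n,ob); im=grab_frame(n); r=spotter.pinpoint(n,'knob')
    print(n,[(x['at'],round(x['conf'],2)) for x in r[:2]])
    if r and r[0]['conf']>.3:
        rays[n]=ray(c,r[0]['at'])
    ims.append(im if n=='wrist' else cv2.resize(im[150:300,190:390],(560,420),interpolation=cv2.INTER_CUBIC))
import itertools
for a,b in itertools.combinations(rays,2): print(a,b,G(tri([rays[a],rays[b]])).round(1))
save(tag+'.png',cv2.resize(np.hstack(ims[:2]),(800,300)))
save(tag+'s.png',ims[2])
E
python3 look.py a
```

```text
tcp gate [-94.7  -5.1  61.4] F [-1.1 -0.5 -0.9] 3.1
side [([289.0, 198.6], 0.52)]
wrist [([369.4, 256.6], 0.63)]
scene [([288.9, 180.0], 0.79)]
side wrist [-47.7  -0.   86.3]
side scene [-43.1  -5.3  82.4]
wrist scene [-44.6  -3.1  80.7]
```

View pics/a.png

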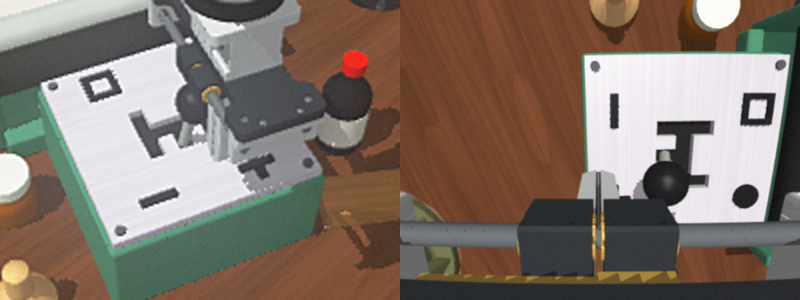

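Request:
carry_out(
  moves=[
    {"slide": [5, 0, 4], "twist": [0, 0, 0], "jaw": 1},
    {"slide": [4, 3, 0], "twist": [0, 0, 0], "jaw": 1},
    {"slide": [0, 0, 0], "twist": [0, 0, 0], "jaw": 1},
  ],
)

```text
time: 3.65
ee_pos: [442.4, 73.7, 187.2]
tcp_rot: [[0.002, 0.939, -0.343], [0.0, -0.343, -0.939], [-1.0, 0.001, -0.001]]
force: [0.1, 0.3, 0.1]
gripper_width: 0.4
```

Request:
carry_out(
  moves=[
    {"slide": [5, -1.8, 0], "twist": [0, 0, 0], "jaw": 1},
    {"slide": [5, -1.8, 0], "twist": [0, 0, 0], "jaw": 1},
    {"slide": [5, -1.8, 0], "twist": [0, 0, 0], "jaw": 1},
    {"slide": [0, 0, 0], "twist": [0, 0, 0], "jaw": 1},
  ],
)

```text
time: 3.98
ee_pos: [457.1, 67.7, 186.3]
tcp_rot: [[-0.0, 0.939, -0.343], [0.0, -0.343, -0.939], [-1.0, -0.0, 0.0]]
force: [-1.6, 0.1, 1.2]
gripper_width: 0.5
```

```bash
python3 look.py b
```

```text
tcp gate [-68.2   1.6  70.3] F [-1.6  0.1  1.2] 3.9833
side [([287.1, 196.3], 0.46)]
wrist [([326.7, 266.0], 0.71), ([464.7, 162.0], 0.64)]
scene [([287.4, 181.5], 0.58), ([334.5, 281.7], 0.17)]
side wrist [-41.6  -0.5  86.9]
side scene [-38.   -3.3  83.2]
wrist scene [-39.7  -4.1  79.3]
```

View pics/b.png

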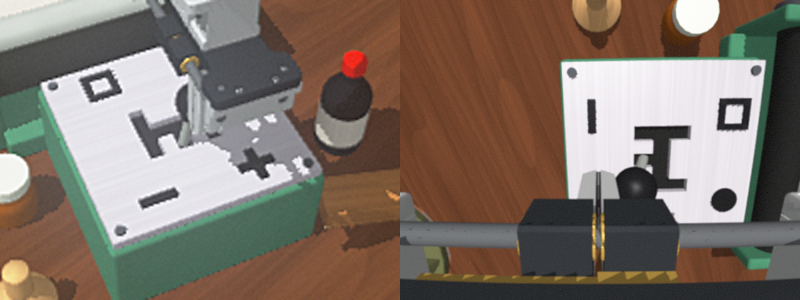

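Request:
carry_out(
  moves=[
    {"slide": [6, -2.2, 0], "twist": [0, 0, 0], "jaw": 1},
    {"slide": [6, -2.2, 0], "twist": [0, 0, 0], "jaw": 1},
    {"slide": [6, -2.2, 0], "twist": [0, 0, 0], "jaw": 1},
    {"slide": [6, -2.2, 0], "twist": [0, 0, 0], "jaw": 1},
    {"slide": [6, -2.2, 0], "twist": [0, 0, 0], "jaw": 1},
  ],
)

```text
time: 4.7
ee_pos: [486.9, 56.9, 186.5]
tcp_rot: [[-0.0, 0.939, -0.343], [0.0, -0.343, -0.939], [-1.0, -0.0, -0.0]]
force: [-2.9, 0.5, 2.5]
gripper_width: 0.4
```

Request:
carry_out(
  moves=[
    {"slide": [4, -1.4, 0], "twist": [0, 0, 0], "jaw": 1},
    {"slide": [0, 0, 0], "twist": [0, 0, 0], "jaw": 1},
  ],
)

```text
time: 4.87
ee_pos: [491.0, 55.3, 186.2]
tcp_rot: [[-0.0, 0.939, -0.343], [-0.0, -0.343, -0.939], [-1.0, -0.0, 0.0]]
force: [-0.9, 1.3, 0.0]
gripper_width: 0.6
```

```bash
python3 look.py c
```

```text
tcp gate [-32.1   1.3  70.2] F [-0.9  1.3  0. ] 4.8667
side []
wrist [([333.6, 270.0], 0.84)]
scene [([274.1, 185.5], 0.52)]
wrist scene [-3.3  1.6 93.5]
```

View pics/c.png

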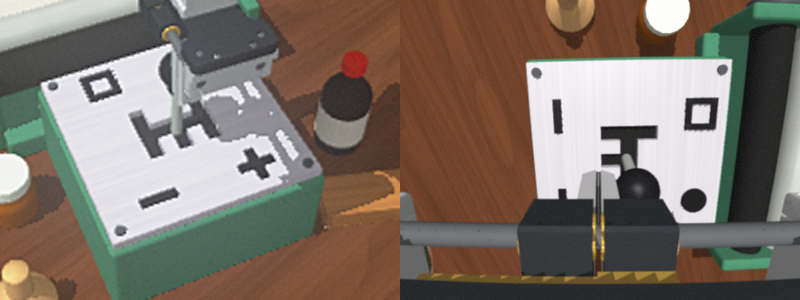

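View pics/cs.png

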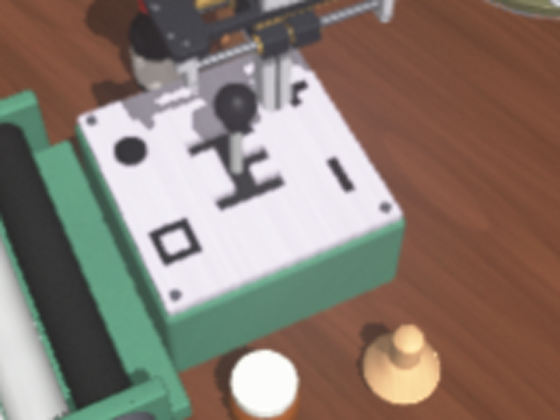

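Request:
carry_out(
  moves=[
    {"slide": [-13, 4.7, 0], "twist": [0, 0, 0], "jaw": 1},
    {"slide": [8, 21.7, 0], "twist": [0, 0, 0], "jaw": 1},
    {"slide": [8, 21.7, 0], "twist": [0, 0, 0], "jaw": 1},
    {"slide": [20.7, -7.4, 0], "twist": [0, 0, 0], "jaw": 1},
    {"slide": [20.7, -7.4, 0], "twist": [0, 0, 0], "jaw": 1},
  ],
)

```text
time: 5.58
ee_pos: [535.3, 90.0, 186.8]
tcp_rot: [[0.001, 0.94, -0.341], [0.0, -0.341, -0.94], [-1.0, 0.001, -0.0]]
force: [-0.6, -0.3, -0.5]
gripper_width: 0.4
```

Request:
carry_out(
  moves=[
    {"slide": [0, 0, -2], "twist": [0, 0, 0], "jaw": 1},
    {"slide": [0, 0, 0], "twist": [0, 0, 0], "jaw": 1},
  ],
)

```text
time: 5.75
ee_pos: [534.8, 88.7, 183.7]
tcp_rot: [[-0.001, 0.939, -0.343], [-0.0, -0.343, -0.939], [-1.0, -0.001, 0.001]]
force: [-0.6, 0.3, -0.3]
gripper_width: 0.4
```

```bash
python3 look.py d
```

```text
tcp gate [-2.1 47.6 67.7] F [-0.6  0.3 -0.3] 5.75
side [([279.9, 185.3], 0.71)]
wrist [([275.8, 343.7], 0.47)]
scene [([275.6, 184.6], 0.63)]
side wrist [-3.5 -4.8 78. ]
side scene [-9.7 -2.7 85.7]
wrist scene [ -3.1  12.6 106.3]
```

View pics/d.png

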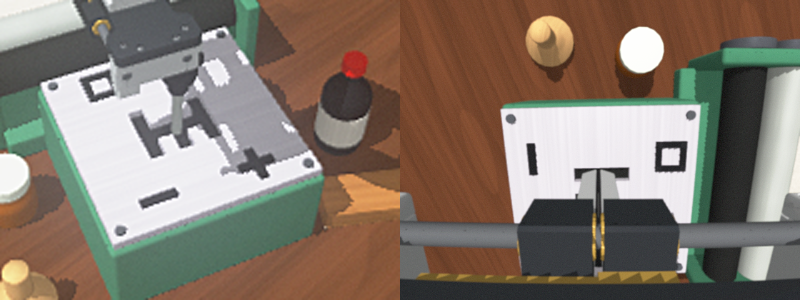

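View pics/ds.png

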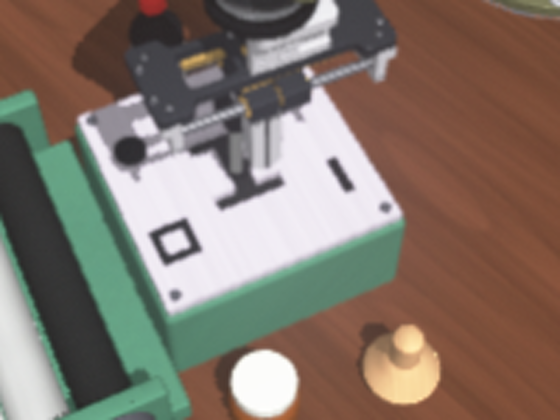

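Request:
carry_out(
  moves=[
    {"slide": [-6.4, -17.9, -4], "twist": [0, 0, 0], "jaw": 1},
    {"slide": [-2, -5.6, 0], "twist": [0, 0, 0], "jaw": 1},
    {"slide": [-2, -5.6, -0.5], "twist": [0, 0, 0], "jaw": 1},
    {"slide": [-2, -5.6, -0.5], "twist": [0, 0, 0], "jaw": 1},
    {"slide": [0, 0, 0], "twist": [0, 0, 0], "jaw": 1},
  ],
)

```text
time: 6.47
ee_pos: [522.3, 53.7, 179.8]
tcp_rot: [[0.001, 0.939, -0.343], [0.0, -0.343, -0.939], [-1.0, 0.001, -0.0]]
force: [-0.4, 1.3, 1.1]
gripper_width: 0.5
```

```bash
python3 look.py e
```

```text
tcp gate [-2.  10.4 63.8] F [-0.4  1.3  1.1] 6.4667
side [([287.7, 180.9], 0.67), ([201.5, 303.0], 0.18)]
wrist []
scene [([270.0, 179.8], 0.44)]
side scene [ -4.1 -20.7  84.8]
```

View pics/e.png

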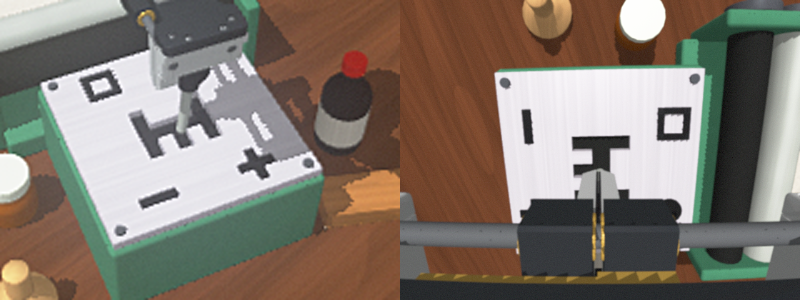

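Request:
carry_out(
  moves=[
    {"slide": [-2, -5.6, -0.5], "twist": [0, 0, 0], "jaw": 1},
    {"slide": [-2, -5.6, -0.5], "twist": [0, 0, 0], "jaw": 1},
    {"slide": [-2, -5.6, -0.5], "twist": [0, 0, 0], "jaw": 1},
    {"slide": [-2, -5.6, -0.5], "twist": [0, 0, 0], "jaw": 1},
    {"slide": [-2, -5.6, -0.5], "twist": [0, 0, 0], "jaw": 1},
  ],
)

```text
time: 7.18
ee_pos: [512.1, 25.5, 176.7]
tcp_rot: [[-0.0, 0.939, -0.343], [0.0, -0.343, -0.939], [-1.0, -0.0, 0.0]]
force: [1.2, 0.8, -1.2]
gripper_width: 0.5
```

Request:
carry_out(
  moves=[
    {"slide": [-1.5, -4.2, -0.5], "twist": [0, 0, 0], "jaw": 1},
    {"slide": [-1, -2.8, -0.5], "twist": [0, 0, 0], "jaw": 1},
    {"slide": [0, 0, 0], "twist": [0, 0, 0], "jaw": 1},
  ],
)

```text
time: 7.43
ee_pos: [509.6, 18.6, 175.8]
tcp_rot: [[-0.0, 0.939, -0.343], [-0.0, -0.343, -0.939], [-1.0, -0.0, 0.0]]
force: [0.8, 0.4, 0.0]
gripper_width: 0.3
```

```bash
python3 look.py f
```

```text
tcp gate [ -2.2 -26.9  59.8] F [0.8 0.4 0. ] 7.4333
side [([305.1, 180.0], 0.48)]
wrist []
scene [([265.6, 171.9], 0.52), ([294.8, 181.6], 0.28)]
side scene [ -6.6 -54.2  75.4]
```

View pics/f.png

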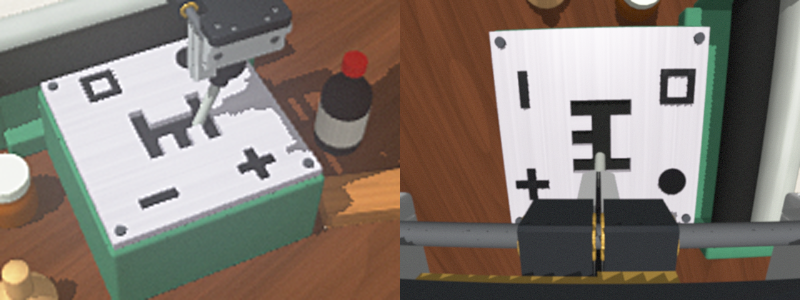

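View pics/fs.png

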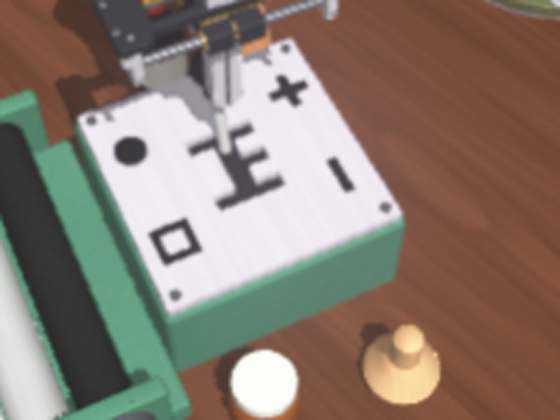

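Request:
carry_out(
  moves=[
    {"slide": [-1, -2.8, -0.5], "twist": [0, 0, 0], "jaw": 1},
    {"slide": [-1, -2.8, 0], "twist": [0, 0, 0], "jaw": 1},
    {"slide": [0, 0, 0], "twist": [0, 0, 0], "jaw": 1},
  ],
)

```text
time: 7.98
ee_pos: [507.7, 13.3, 175.3]
tcp_rot: [[-0.0, 0.939, -0.343], [0.0, -0.343, -0.939], [-1.0, -0.0, -0.0]]
force: [1.0, 1.6, -0.5]
gripper_width: 0.8
```

Request:
carry_out(
  moves=[
    {"slide": [-0.5, -1.4, 0], "twist": [0, 0, 0], "jaw": 1},
    {"slide": [0, 0, 0], "twist": [0, 0, 0], "jaw": 1},
  ],
)

```text
time: 8.15
ee_pos: [507.3, 12.0, 175.4]
tcp_rot: [[-0.0, 0.939, -0.343], [0.0, -0.343, -0.939], [-1.0, -0.0, 0.0]]
force: [1.9, 1.0, -1.2]
gripper_width: 0.6
```

```bash
python3 look.py i
```

```text
tcp gate [ -2.1 -33.9  59.4] F [ 1.9  1.  -1.2] 8.15
side [([307.3, 179.0], 0.63)]
wrist []
scene [([263.3, 169.2], 0.52)]
side scene [ -4.9 -61.   75.9]
```

Request:
carry_out(
  moves=[
    {"slide": [4.4, 12.2, 0], "twist": [0, 0, 0], "jaw": 1},
    {"slide": [22, -8, 0], "twist": [0, 0, 0], "jaw": 1},
    {"slide": [22, -8, 0], "twist": [0, 0, 0], "jaw": 1},
    {"slide": [-6.6, -18.4, -2], "twist": [0, 0, 0], "jaw": 1},
    {"slide": [-6.6, -18.4, -2], "twist": [0, 0, 0], "jaw": 1},
  ],
)

```text
time: 8.87
ee_pos: [543.4, -28.0, 170.9]
tcp_rot: [[-0.0, 0.94, -0.342], [-0.0, -0.342, -0.94], [-1.0, -0.0, 0.0]]
force: [0.7, 0.1, -0.8]
gripper_width: 0.5
```

Request:
carry_out(
  moves=[
    {"slide": [0, 0, 0], "twist": [0, 0, 0], "jaw": 1},
  ],
)

```text
time: 8.95
ee_pos: [542.2, -29.8, 170.9]
tcp_rot: [[-0.001, 0.939, -0.344], [-0.0, -0.344, -0.939], [-1.0, -0.001, 0.001]]
force: [0.1, -0.3, -0.3]
gripper_width: 0.5
```

```bash
python3 look.py j
```

```text
tcp gate [ 44.8 -61.6  54.9] F [ 0.1 -0.3 -0.3] 8.95
side [([306.9, 178.7], 0.63)]
wrist []
scene []
```

View pics/j.png

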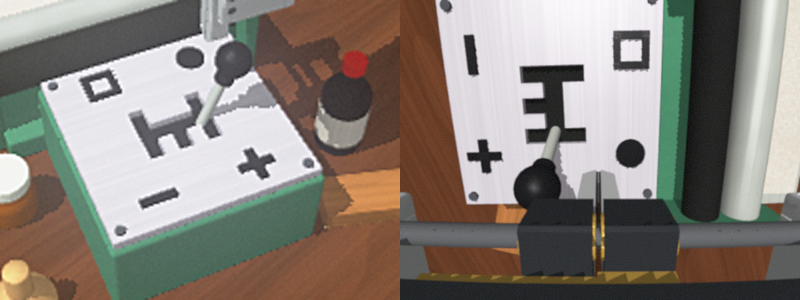

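View pics/js.png

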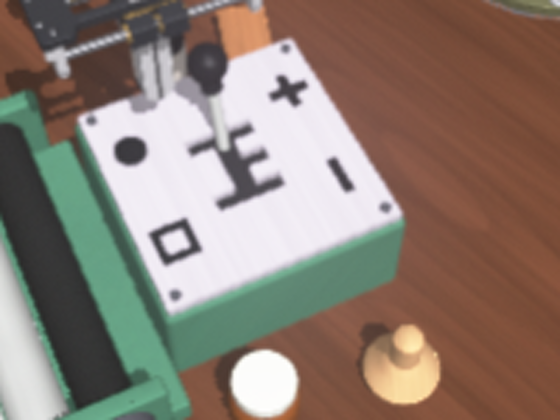

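The lever is at the right end of the channel, and the fingers are on its far side. I'll push it towards −x.

Request:
carry_out(
  moves=[
    {"slide": [-11.3, 4, 0], "twist": [0, 0, 0], "jaw": 1},
    {"slide": [-5.6, 2, 0], "twist": [0, 0, 0], "jaw": 1},
    {"slide": [-5.6, 2, 0], "twist": [0, 0, 0], "jaw": 1},
    {"slide": [-5.6, 2, 0], "twist": [0, 0, 0], "jaw": 1},
    {"slide": [0, 0, 0], "twist": [0, 0, 0], "jaw": 1},
  ],
)

```text
time: 9.67
ee_pos: [514.1, -18.0, 171.8]
tcp_rot: [[0.001, 0.939, -0.343], [-0.0, -0.343, -0.939], [-1.0, 0.001, -0.0]]
force: [1.3, 0.2, 0.9]
gripper_width: 0.2
```

```bash
python3 look.py k
```

```text
tcp gate [ 14.3 -59.9  55.8] F [1.3 0.2 0.9] 9.6667
side [([313.4, 186.2], 0.84), ([238.0, 193.0], 0.45)]
wrist [([221.9, 265.0], 0.88)]
scene [([266.8, 170.2], 0.63)]
side wrist [-17.  -65.3  62.6]
side scene [-15.2 -68.2  61.6]
wrist scene [-13.2 -59.5  73.9]
```

View pics/k.png

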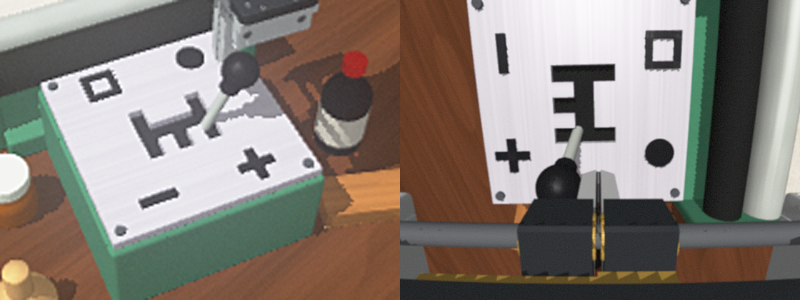

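Request:
carry_out(
  moves=[
    {"slide": [-5.6, 2, 0], "twist": [0, 0, 0], "jaw": 1},
    {"slide": [-5.6, 2, 0], "twist": [0, 0, 0], "jaw": 1},
    {"slide": [-5.6, 2, -0.5], "twist": [0, 0, 0], "jaw": 1},
    {"slide": [-3.8, 1.3, -0.5], "twist": [0, 0, 0], "jaw": 1},
    {"slide": [0, 0, 0], "twist": [0, 0, 0], "jaw": 1},
  ],
)

```text
time: 10.38
ee_pos: [493.1, -10.8, 170.5]
tcp_rot: [[-0.0, 0.939, -0.343], [0.0, -0.343, -0.939], [-1.0, -0.0, 0.0]]
force: [0.8, -0.7, -0.8]
gripper_width: -0.1
```

Request:
carry_out(
  moves=[
    {"slide": [-1.9, 0.7, 0], "twist": [0, 0, 0], "jaw": 1},
    {"slide": [0, 0, 0], "twist": [0, 0, 0], "jaw": 1},
  ],
)

```text
time: 10.55
ee_pos: [491.9, -10.3, 170.5]
tcp_rot: [[0.0, 0.939, -0.343], [-0.0, -0.343, -0.939], [-1.0, 0.0, -0.0]]
force: [1.1, -0.5, -0.3]
gripper_width: 0.7
```

```bash
python3 look.py l
```

```text
tcp gate [ -9.2 -60.2  54.5] F [ 1.1 -0.5 -0.3] 10.55
side [([314.7, 195.0], 0.59)]
wrist [([222.0, 261.6], 0.72)]
scene [([276.8, 167.1], 0.6)]
side wrist [-39.3 -59.2  65.2]
side scene [-38.9 -60.4  66.8]
wrist scene [-36.3 -55.8  77.2]
```

View pics/l.png

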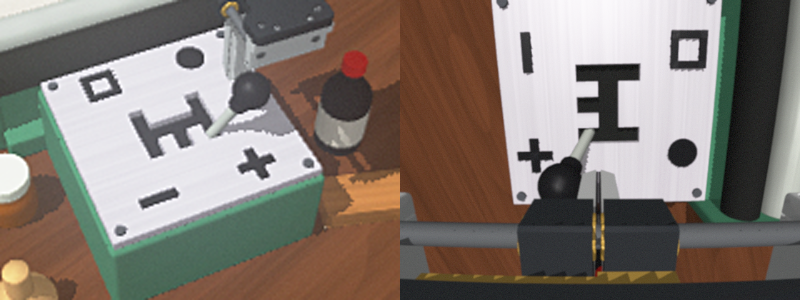

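Request:
carry_out(
  moves=[
    {"slide": [-1.4, 0.5, 0], "twist": [0, 0, 0], "jaw": 1},
    {"slide": [0, 0, 0], "twist": [0, 0, 0], "jaw": 1},
  ],
)

```text
time: 11.02
ee_pos: [490.5, -9.9, 170.4]
tcp_rot: [[-0.0, 0.939, -0.343], [0.0, -0.343, -0.939], [-1.0, -0.0, 0.0]]
force: [1.7, -1.4, 0.1]
gripper_width: 0.3
```

Request:
carry_out(
  moves=[
    {"slide": [-1.4, 0.5, 0], "twist": [0, 0, 0], "jaw": 1},
    {"slide": [0, 0, 0], "twist": [0, 0, 0], "jaw": 1},
  ],
)

```text
time: 11.18
ee_pos: [489.1, -9.3, 170.4]
tcp_rot: [[0.0, 0.939, -0.343], [-0.0, -0.343, -0.939], [-1.0, 0.0, -0.0]]
force: [2.1, -1.4, -1.2]
gripper_width: 0.8
```

Request:
carry_out(
  moves=[
    {"slide": [-0.9, 0.3, 0], "twist": [0, 0, 0], "jaw": 1},
    {"slide": [0, 0, 0], "twist": [0, 0, 0], "jaw": 1},
  ],
)

```text
time: 11.35
ee_pos: [488.3, -9.1, 170.5]
tcp_rot: [[0.0, 0.939, -0.343], [-0.0, -0.343, -0.939], [-1.0, 0.0, -0.0]]
force: [3.3, -1.0, -1.2]
gripper_width: 0.3
```

Request:
carry_out(
  moves=[
    {"slide": [-0.9, 0.3, 0], "twist": [0, 0, 0], "jaw": 1},
    {"slide": [0, 0, 0], "twist": [0, 0, 0], "jaw": 1},
  ],
)

```text
time: 11.52
ee_pos: [487.5, -8.8, 170.5]
tcp_rot: [[0.001, 0.939, -0.343], [-0.0, -0.343, -0.939], [-1.0, 0.001, -0.0]]
force: [4.8, -1.1, -3.2]
gripper_width: 0.4
```

Request:
carry_out(
  moves=[
    {"slide": [-0.9, 0.3, 0], "twist": [0, 0, 0], "jaw": 1},
    {"slide": [0, 0, 0], "twist": [0, 0, 0], "jaw": 1},
  ],
)

```text
time: 11.68
ee_pos: [486.8, -8.5, 170.5]
tcp_rot: [[0.001, 0.939, -0.343], [-0.0, -0.343, -0.939], [-1.0, 0.001, -0.0]]
force: [5.8, -2.3, -3.0]
gripper_width: 0.4
```

```bash
python3 look.py m
```

```text
tcp gate [-14.6 -60.2  54.5] F [ 5.8 -2.3 -3. ] 11.6833
side [([317.7, 194.7], 0.58)]
wrist [([233.0, 261.4], 0.84)]
scene [([279.4, 164.9], 0.56)]
side wrist [-39.3 -63.   62.6]
side scene [-45.4 -61.7  72. ]
wrist scene [-36.1 -47.   94.8]
```

View pics/m.png

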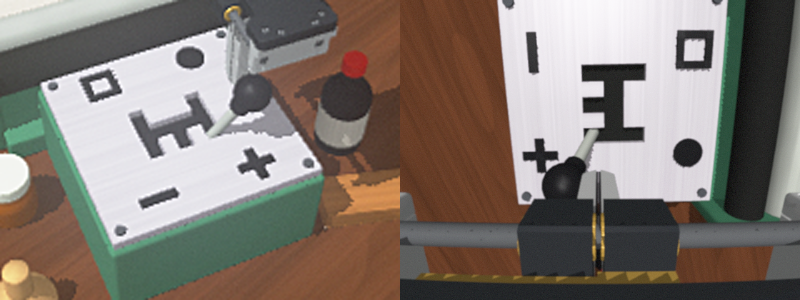

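Request:
carry_out(
  moves=[
    {"slide": [9.4, -3.4, 0], "twist": [0, 0, 0], "jaw": 1},
    {"slide": [28, -10, 0], "twist": [0, 0, 0], "jaw": 1},
    {"slide": [28, -10, 20], "twist": [0, 0, 0], "jaw": 1},
    {"slide": [0, 0, 40], "twist": [0, 0, 0], "jaw": 1},
    {"slide": [0, 0, 40], "twist": [0, 0, 0], "jaw": 1},
  ],
)

```text
time: 12.4
ee_pos: [551.7, -32.1, 269.9]
tcp_rot: [[-0.005, 0.939, -0.343], [0.001, -0.343, -0.939], [-1.0, -0.005, 0.001]]
force: [0.3, 0.0, 0.4]
gripper_width: 0.6
```

Request:
carry_out(
  moves=[
    {"slide": [0, -40, 0], "twist": [0, 0, 0], "jaw": 1},
    {"slide": [0, -40, 0], "twist": [0, 0, 0], "jaw": 1},
    {"slide": [0, -40, 0], "twist": [0, 0, 0], "jaw": 1},
    {"slide": [0, 0, 0], "twist": [0, 0, 0], "jaw": 1},
    {"slide": [0, 0, 0], "twist": [0, 0, 0], "jaw": 1},
  ],
)

```text
time: 12.82
ee_pos: [551.3, -153.3, 270.0]
tcp_rot: [[-0.001, 0.938, -0.346], [0.001, -0.346, -0.938], [-1.0, -0.002, -0.0]]
force: [-0.0, -0.1, -0.6]
gripper_width: 0.2
```

```bash
python3 look.py n
python3 - <<'E'
from g import *
for n in ('scene','side'):
    grab_frame(n)
    for t in ('mark_cross','knob','ink_bottle','sample_block','dabber','paste_jar'):
        r=spotter.pinpoint(n,t); print(n,t,[(x['at'],round(x['conf'],2)) for x in r[:1]])
E
```

```text
tcp gate [  95.  -174.7  154. ] F [-0.  -0.1 -0.6] 12.8167
side [([316.9, 196.3], 0.8)]
wrist [([104.1, 78.3], 0.89)]
scene [([272.8, 208.9], 0.57), ([279.5, 166.9], 0.53)]
side wrist [-40.8 -62.7  60.8]
side scene [ -2.2 -55.1 -13.9]
wrist scene [-44.3 -40.7 -29.5]
scene mark_cross [([294.8, 184.0], 0.56)]
scene knob [([279.1, 167.5], 0.79)]
scene ink_bottle [([249.8, 175.0], 0.77)]
scene sample_block [([277.4, 170.4], 0.49)]
scene dabber [([334.7, 283.0], 0.59)]
scene paste_jar [([283.5, 295.0], 0.77)]
side mark_cross [([321.1, 232.3], 0.59)]
side knob [([316.9, 195.9], 0.78)]
side ink_bottle [([359.3, 218.2], 0.94)]
side sample_block [([375.2, 252.8], 0.8)]
side dabber [([199.5, 304.2], 0.83)]
side paste_jar []
```

View pics/n.png

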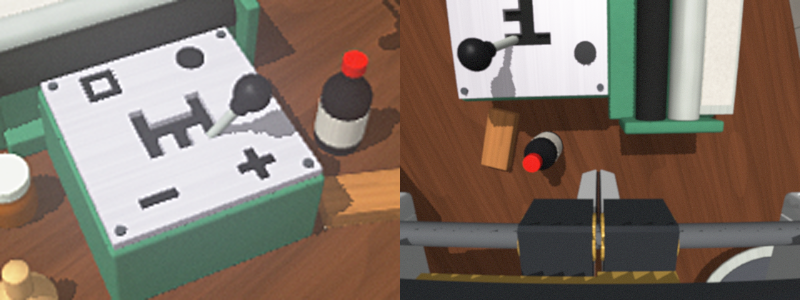

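View pics/ns.png

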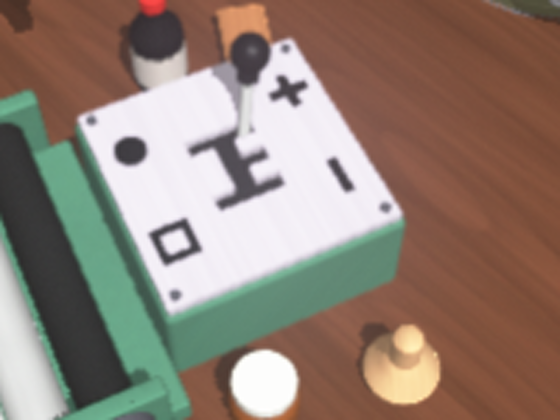

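Run:
```python
from g import *
p=np.array([520.74,43.22,116,-0.3434])
ob=arm.get_obs();w=cam('wrist',ob)
R=[ray(cs,(279.1,167.5)),ray(cd,(316.9,195.9)),ray(w,(104.1,78.3))]
m=T(p,(-76,-50,0))
mt=tri([ray(cs,(294.8,184.0)),ray(cd,(320.,232.5))]);print('mark',m,mt)
for s in (R,R[:2],R[1:],R[::2]):
    k=tri(s);print(k.round(1),np.hypot(*(k-m)[:2]).round(1),np.hypot(*(k-mt)[:2]).round(1))
for a in [(-42,-60,62),(-36,-60,63),(-30,-60,64.5)]:
    q=T(p,a); print(a,[proj(c,q).round(1) for c in (cs,cd,w)])
```

```text
mark [432.34270624  21.72771172 116.        ] [428.83649498  20.98125201 115.07013233]
[460.3  -1.1 179.5] 36.1 38.4
[459.4   0.7 182. ] 34.3 36.7
[461.5  -1.7 178. ] 37.4 39.8
[459.8  -1.5 179.1] 36.0 38.3
(-42, -60, 62) [array([278.8, 169.2]), array([316.2, 196.7]), array([102.1,  75.3])]
(-36, -60, 63) [array([276.5, 169.8]), array([314.8, 194.1]), array([108.9,  74.9])]
(-30, -60, 64.5) [array([274.1, 170.2]), array([313.4, 191.4]), array([115.5,  74.4])]
```

```bash
python3 -c "
from station import arm
print(arm.close_job(), arm.get_obs()['time'])"
```

```text
the job is handed in; nothing more can be done
the job is handed in; nothing more can be done
```

The lever is home in the near-right corner slot marked with the cross. I handed the job in after about 13 s of the 48 s allowed. With the fingers shut and used as a plain pusher, I pushed the lever out of park into the cross channel, right to the channel's end, and back to the slot's end. I then moved clear.

**Last checks**
- **Lever position:** before handing in, the knob measured 34 to 40 mm horizontally from the cross mark, depending on which views I combined (limit 43 mm). Where it shows in the pictures matches the home pose within about 3 px.
- **Force:** the push rose to about 6–7 N against the slot's end, with about 3 N of it lifting the knob. That is below the 9 N spring, and the pictures show the knob still down.
- **Bystanders:** the bottle, wood block and dabber were re-detected within about 4 px of where they started. The jar was found only in the scene view, about 1 px from before.
- **Clear of everything:** the gripper was at 270 mm height, off to the right, with no force reading beyond noise.

**Disagreements**
- With the fingers hiding part of the knob, single pairs of views put its height 10–30 mm off, so I relied on contact and finger position during the pushes.
- In the last look, the scene network at first picked the gate as the knob. A repeat picture gave the right spot.

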